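# Lift the slide carrier out of the deep staining jar

### The job

Take the twin-pronged lifting hook from its stand, hook the slide carrier by its wire bail, lift it upright out of the deep glass jar and set it down gently, wholly inside the steel drying tray. Then unhook it and hang the lifting hook back in the fork of its stand. Keep your fingers off the carrier and its slides, and leave the jar, slide box, eyepiece and petri dish standing where they are.

Things in the scene. Friction and masses are not known exactly. Their poses are not given: they have to be found in the camera images.
- stand: Fixed tool stand: grey base plate 110 x 100 x 10 mm, 16 mm steel post at x = +45 mm (as high as the fork), and a level steel fork (50 mm wide, 5 mm thick, top face 130 mm above the bench) from the post to x = -30 mm. Nothing but the lifting hook stands above the fork. Origin: centre of the base's underside, z up.
- stand_seat (a point): Where the hook's handle sits on the fork's top face, 130 mm up, at x = -6 mm of the stand, axes as the stand's. The slot between the tines is 14 mm wide, from x = +12 to its open end at x = -30 mm (stand frame). The tine tips (x = -30 to -27) have edges turned up 3 mm: raise the hook over them to slide it out towards -x or in.
- lifter: Lifting hook, 120 g, 177 mm tall, hanging upright in the fork. Origin: centre of the handle's underside, which rests on the fork; z up. Black handle 24 (x) x 22 (y) x 70 mm tall above it; below, an 8 mm round neck to z = -26, there a cross wire along y (35 mm wide, top at -23.5), and two prongs of 5 mm wire at y = -15 and +15 mm. Toes point to -x, at the start to the stand's open side.
- lifter_toes (a point): On the lifting hook's axis, at the toes' wire centre, 104 mm below the handle's underside. The prongs come down at x = +9 mm; the level toes run to x = -8 mm and end in lips turned up 5 mm. Outline there: x -10.5 to +11.5, from 2.5 mm below to 7.5 mm above this point; toes' upper face 2.5 mm above. A caught bar sits at x -3 to +4, under the handle. The hook may hang either way round.
- jar: Deep rectangular clear-glass staining jar, open on top, dry, loose, about 1 kg: outside 88 (x) x 112 (y) x 140 mm high, walls and bottom 6 mm (inside 76 x 100 mm). Too deep and narrow for a hand; the carrier stands on its floor. Origin: centre of its underside, z up.
- carrier: Steel slide carrier with nine glass slides on edge, about 0.25 kg, in the jar within 5 mm of the middle of its floor, long side along the jar's y. 48 mm (x) x 84 mm (y); slide tops and end plates reach 31 to 32 mm above its underside; a wire bail stands over it. Same from both sides. Origin: centre of its underside, z up.
- bail_mid (a point): Middle of the bail's level bar (wire centre), 56.5 mm above the carrier's underside, over its centre, axes as the carrier's. The bail is rigid 5 mm wire, an upright square arch in the plane x = 0: the bar runs along y between legs at y = -40.5 and +40.5 mm. Its underside is 54 mm above the carrier's underside, leaving a gap 22 mm high over the slides for the hook's toes.
- tray: Fixed shallow steel drying tray, 110 mm (x) x 152 mm (y), floor 4 mm thick, rim 12 mm high above the bench, inside 104 x 146 mm. Origin: centre of its underside; long side along its y.
- slide_box: Bystander: closed grey and white plastic slide box 88 x 103 x 34 mm, loose. Origin: centre of its underside.
- eyepiece: Bystander: black microscope eyepiece standing on end, 42 mm in diameter, 60 mm tall, loose. Origin: centre of its underside.
- petri_dish: Bystander: lidded glass petri dish, 96 mm in diameter, 16 mm high, loose. Origin: centre of its underside.
Not all that is in view belongs to the job. What is meant by the lifter is not pink or yellow, and is the smaller of those in its own colour.

How it is judged:
By the outcome, as a careful person would: the job done as asked, in the order asked, and still so for the second after the job is handed in, with the robot touching nothing.
It also fails if it takes over 66 s, if anything falls off the work surface, if the arm or the gripper's body presses on something with over 40 N, if the wrist force passes 120 N, or if a joint passes its speed limit or range.

### The arm

A 6-joint arm with a two-finger parallel gripper is mounted at the origin on the work surface. World frame = base frame: x ahead of the robot, y to its left, z up, the work surface at z = 0. Lengths are in mm, angles in rad, forces in N, time in s.
With the tool pointing down it reaches from about 350 to 775 mm from the base axis. Payload 7.3 kg.
Tool frame: the origin (TCP) lies between the finger pads; the fingertips stand 8 mm ahead of it and the grasp point (between the pads) lies 11 mm behind it; y points along the fingers, z is the direction in which the jaws open and shut, and the axes are right-handed (so a half turn about y gives the same grasp; the last joint's range is limited). The gripper opens to 92 mm and grips with 3 to 60 N. Pads are 19 mm wide; open, the fingers measure 130 mm over their backs; the gripper's body (75 mm by 190 mm) begins 47 mm behind the grasp point.
Start: joints at [-1.31, 0.342, 1.524, -0, 1.275, -0.146], TCP at [207.751, -482.165, 234.741] pointing down, gripper open.
Joint ranges: [-2.53, 2.53], [-0.77, 2.02], [0.04, 2.7], [-1, 4.14], [0.28, 2.66], [-3.11, 3.11]. Speed limits (rad/s): [2.57, 2.57, 3.14, 3.14, 3.14, 3.14].

### API

Orientations are given as [roll, pitch, yaw] about the fixed x, y, z axes, in that order (R = Rz(yaw) Ry(pitch) Rx(roll)).
In Python, from plant import bot, vision, job gives the robot as it stands. The module is installed in compiled form; this text tells all that it offers.
- The arm moves only by the tool arm_command, never from a script. Its argument "deltas" is a list of rows, each a list of 4 numbers: the shift along the tool's x, y, z in m, then the turn about the tool's y in degrees. In form: [[x, y, z, twist], ...]. A call has 1 to 5 rows; each row shifts and turns the commanded pose from where the row before left it, along the tool's axes as they then stand; what a row does not reach is not made up. A row lasts 1/10 s, in which the tool goes at most 50 mm and 8.59 degrees, less where a joint would pass 70% of its speed; a pose out of reach is approached as far as the arm can. A call is refused whole if a number of a shift passes 0.05 or a number of a turn 8.59, either way. A call with a gripper value outside its range is refused whole. "claw" is the closure in counts, from 0 (fully open) to 255 (shut), set as the call begins (left out, the last holds). The fingers move at their own pace and stop on an object; the grip force is fixed at half the most. Time passes only in rows, so rows that do not move let the fingers close. It gives the time, the measured TCP pose, the force and the opening at its end, in the units of the state.
- bot.get_obs(): the state, without advancing time (a new reading comes with each control period).
- vision.capture(name): name is "side" or "top"; returns a dict with "img" (420x560x3 uint8, red, green, blue), "camera_matrix" (3x3 intrinsics, pixels), "world_to_cam" (4x4, takes a point from world to camera coordinates). Camera axes: x right, y down, z forward; pixel columns grow to the right and rows downward; lengths in mm; the calibration is good to about 2 mm. A picture is of the moment at which its call begins. There is no depth.
- job.close_job(): hands the job in, once; it reports no verdict.
Trained networks look in a picture, given as the dict that the camera call returned (one of the last four; its "shot" number tells which), for a name from the list of things; names that differ only in an ending like _2 or _b are one class to them, and where a whole thing is asked for, a point or a joint stands for the part that bears it (a point fixed in the world has none). Each returns a list of dicts, best first, with "confidence" (0 to 1); they miss things now and then, are a little off and sometimes report something else, mostly with a low value. They report only what shows in the picture. A call takes as long as a camera call. They do not tell look-alikes from the thing itself.
- vision.find_in(picture, name): "xyz" ([x, y, z] in mm, in the coordinates of the camera as it stood for that picture, good to about 4 mm: the middle of the surface that is visible of it).
- vision.regions_of(picture, name): "mask" (420x560 bool, what is visible of it).
The state is a dict: "time": time; "joint_positions": joint angles; "dq": joint speeds; "tau": joint torques, N m; "tool_pos": TCP position; "tcp_rot": TCP orientation; "contact_force": force on the tool from outside, world axes, zero at the start; "moment": the same for the moment, N m; "grip_width": finger opening in mm.
Only numpy, scipy, OpenCV 4.12 (cv2) and the standard library are available. Lean on these libraries where they do the work, as an engineer would, in place of code of your own. Each camera call takes 0.05 s, during which the arm holds its last target. There are 200 camera calls.

## Working session

There is one attempt and no reset: what is moved stays moved. The work goes in short steps, Python scripts to look and compute and a tool call to move; the robot and the scene stay as the last step left them, time stands still between calls to the robot, and variables do not carry over. Pictures are saved under pics/ and viewed, about 8 in all and at most 12, crops included, and the job is handed in when it is done.

Besides the shell and the picture viewer there is one more tool, called after "Call:" as a command line: name --pt "numbers of a row" for each row, then --argument value for the rest. arm_command: Moves the arm, as the interface text tells. Its arguments: {"type":"object","properties":{"deltas":{"type":"array","items":{"type":"array","items":{"type":"number"}}},"claw":{"type":"number"}},"required":["deltas"]}

```bash
mkdir -p pics
cat > h.py <<'E'
import numpy as np, cv2
from plant import bot, vision, job
def save(p,n,crop=None,s=1):
    im=p["img"][:,:,::-1]
    if crop: im=im[crop[1]:crop[3],crop[0]:crop[2]]
    cv2.imwrite("pics/"+n,cv2.resize(im,None,fx=s,fy=s,interpolation=cv2.INTER_CUBIC))
def toW(p,x): return (np.linalg.inv(p["world_to_cam"])@np.r_[x,1])[:3]
def proj(p,X):
    c=p["world_to_cam"]@np.r_[X,1]; u=p["camera_matrix"]@c[:3]; return u[:2]/u[2]
def ray(p,uv,z):
    "world point at height z seen at pixel uv"
    W=np.linalg.inv(p["world_to_cam"]); d=W[:3,:3]@np.linalg.inv(p["camera_matrix"])@np.r_[uv,1]
    return W[:3,3]+d*(z-W[2,3])/d[2]
E
python3 - <<'E'
from h import *
np.set_printoptions(precision=1,suppress=True)
ps=[vision.capture(n) for n in("top","side")]
cv2.imwrite("pics/a.png",cv2.resize(np.vstack([p["img"] for p in ps])[:,:,::-1],None,fx=.7,fy=.7))
for p,n in zip(ps,("top","side")):
    save(p,n+"0.png",s=1.42)
    print(n,toW(p,[0,0,0]), p["camera_matrix"][0,0])
    for t in "stand stand_seat lifter lifter_toes jar carrier bail_mid tray slide_box eyepiece petri_dish".split():
        for d in vision.find_in(p,t)[:5]:
            w=toW(p,d["xyz"]); print(t,w,proj(p,w),round(d["confidence"],2))
print(bot.get_obs())
E
```

```text
top [ 395.5   61.  1030.7] 390.6279396069256
stand [475.6 236.2   6.8] [210.1 243. ] 0.84
stand [470.3 234.6 199.7] [195.4 238.3] 0.61
stand_seat [482.7 231.2  11.9] [211.8 240.1] 0.92
lifter [475.2 348.4 205.4] [140.3 235.5] 0.92
lifter [596.9 304.  207.3] [164.2 178.9] 0.71
lifter [476.  233.1   8.6] [211.2 242.8] 0.71
lifter [333.2 175.9 178.3] [222.9 303.6] 0.58
lifter [471.6 238.5 200.1] [193.5 237.7] 0.53
lifter_toes [478.5 351.8 206.7] [138.6 233.8] 0.88
lifter_toes [602.1 306.  204.8] [163.7 176.8] 0.77
lifter_toes [554.2 -10.3  97.9] [306.9 208.1] 0.73
lifter_toes [338.6 175.2 173.2] [223.6 300.9] 0.71
lifter_toes [475.7 240.5 196.6] [193.  235.9] 0.51
jar [556.4  -9.9  99.9] [306.8 207.1] 0.63
jar [531.7  -9.4  35.2] [304.7 220.8] 0.18
carrier [476.8 232.5   8.6] [211.4 242.5] 0.43
bail_mid [528.5  -8.6  33.8] [304.4 222.1] 0.9
tray [ 482.2 -247.7    3.8] [393.6 241.4] 0.85
slide_box [ 723.2 -154.7   35.3] [359.  149.6] 0.55
eyepiece [733.6  39.2  63.1] [286.3 141.6] 0.82
petri_dish [705.5 183.6  15.3] [232. 157.] 0.76
side [ 81.  513.8 913.8] 497.07793777687374
stand [472.
[... 432 characters left out ...]
 [536.8 -35.4  61.6] [303.8 195. ] 0.34
jar [523.9   9.7  95.1] [294.6 199.7] 0.68
jar [729.3  44.1  50. ] [220.6 171.8] 0.43
tray [ 480.5 -244.3    3.9] [377.5 176.5] 0.91
slide_box [ 709.7 -145.8   32.1] [283.  141.6] 0.61
eyepiece [727.3  46.5  52.5] [220.3 172. ] 0.67
petri_dish [701.4 188.5  15.9] [181.4 221.9] 0.65
{'time': 1.2, 'joint_positions': array([-1.3,  0.3,  1.5,  0. ,  1.3, -0.1]), 'dq': array([ 0.,  0.,  0.,  0., -0., -0.]), 'tau': array([  0. , -43.1, -24.4,   0.1,   0. ,  -0. ]), 'tool_pos': array([ 207.8, -482.2,  234.7]), 'tcp_rot': array([-1.6, -0. , -2.7]), 'contact_force': array([-0.5,  0.5, -0.2]), 'moment': array([ 0.1,  0.1, -0. ]), 'grip_width': 91.66024270507121}
```

View pics/top0.png

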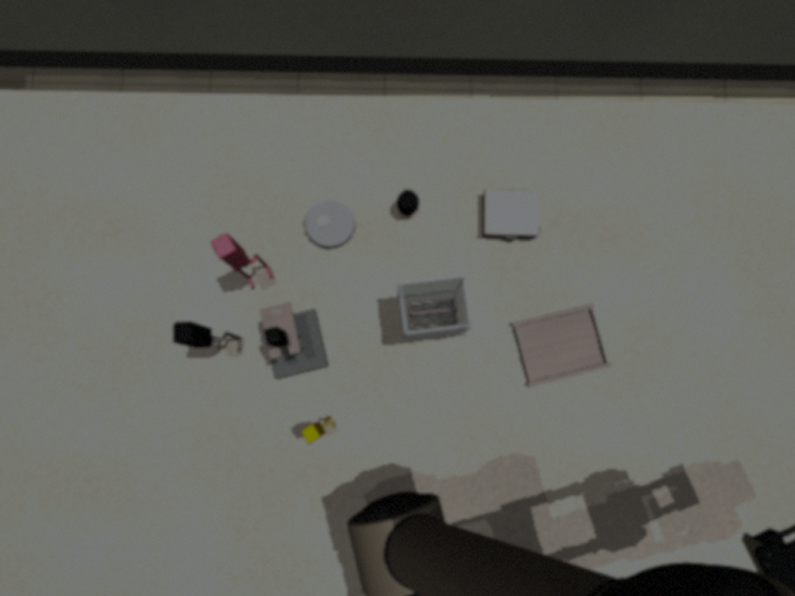

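View pics/side0.png

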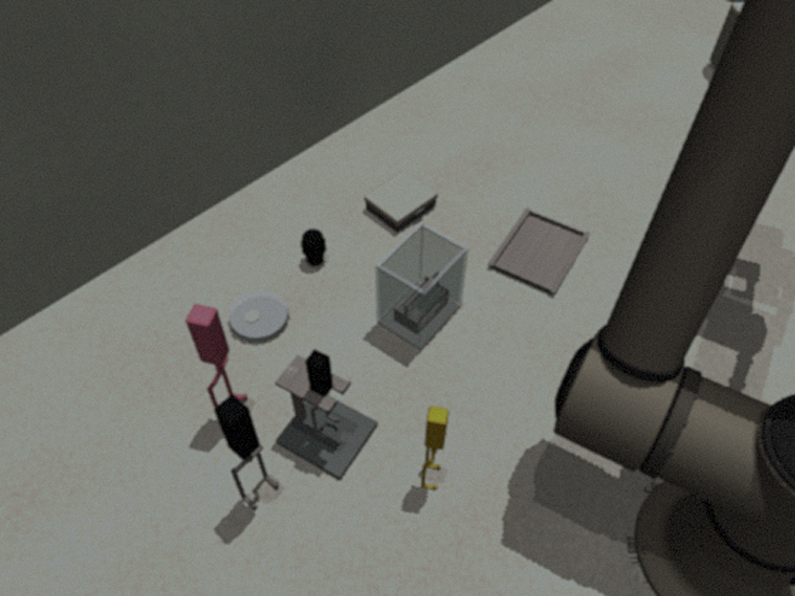

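Four lifters are in view. Top-picture pixels (full resolution): pink (164,179), yellow (223,303), large black (140,235) and smaller black (194,238), the last hanging in the stand's fork. Pink and yellow are ruled out, so the smaller black one in the fork should be the one meant. I'll confirm that in a crop and fit the poses.

```bash
cat > fit.py <<'E'
from h import *
from scipy.optimize import minimize
def box(x0,x1,y0,y1,z0,z1): return np.array([[x,y,z] for x in(x0,x1) for y in(y0,y1) for z in(z0,z1)],float)
SH={"tray":[box(-55,55,-76,76,0,12)],"jar":[box(-44,44,-56,56,0,140)],
 "stand":[box(-55,55,-50,50,0,10),box(37,53,-8,8,0,130),box(-30,45,-25,25,125,130)]}
def place(P,q):
    c,s=np.cos(q[2]),np.sin(q[2]); return P@np.array([[c,s,0],[-s,c,0],[0,0,1]])+[q[0],q[1],0]
def sil(p,bs,q,S=4):
    m=np.zeros((420*S,560*S),np.uint8)
    for b in bs:
        uv=np.array([proj(p,X) for X in place(b,q)])
        cv2.fillConvexPoly(m,cv2.convexHull(((uv+.5)*S*16).astype(np.int32)),255,shift=4)
    return cv2.resize(m,(560,420),interpolation=cv2.INTER_AREA)/255.
def fit(pm,bs,q0):
    def f(v):
        q=[v[0]*10,v[1]*10,v[2]*.1]
        return sum(np.abs(sil(p,bs,q)-m).sum()/m.sum() for p,m in pm)
    v0=np.array([q0[0]/10,q0[1]/10,q0[2]*10])
    r=minimize(f,v0,method="Nelder-Mead",options=dict(initial_simplex=v0+np.vstack([np.zeros(3),np.eye(3)*.8]),maxfev=150))
    return r.x*[10,10,.1],r.fun
E
python3 - <<'E'
from fit import *
np.set_printoptions(precision=3,suppress=True)
T,S=vision.capture("top"),vision.capture("side")
def mask(p,n,near):
    best=None
    for d in vision.regions_of(p,n):
        ys,xs=np.nonzero(d["mask"])
        print(n,p["shot"],len(xs),xs.mean().round(),ys.mean().round(),round(d["confidence"],2))
        if best is None and np.hypot(xs.mean()-near[0],ys.mean()-near[1])<15: best=d["mask"]
    return best
near={"tray":[(393,241),(380,177)],"jar":[(305,217),(297,200)],"stand":[(210,240),(228,300)]}
q0={"tray":(482,-246,.15),"jar":(530,-10,.12),"stand":(480,232,.18)}
lm=[mask(T,"lifter",(194,238)),mask(S,"lifter",(223,270))]
for n in q0:
    for both in (0,1,2):
        pm=[]
        for i,p in enumerate((T,S)):
            if both<2 and i!=both: continue
            m=mask(p,n,near[n][i])
            if m is None: continue
            m=m.copy()
            if n=="stand" and lm[i] is not None: m|=lm[i]&(sil(p,SH[n],q0[n])>0)
            pm.append((p,m.astype(float)))
        if pm: print(n,both,*fit(pm,SH[n],q0[n]))
a=cv2.resize(T["img"][195:275,120:240],(600,400),interpolation=cv2.INTER_CUBIC)
b=cv2.resize(S["img"][230:370,130:290],(600,525),interpolation=cv2.INTER_CUBIC)
im=np.hstack([cv2.resize(a,(400,267)),cv2.resize(b,(400,350))[:267]]) if 0 else None
save(S,"crop1.png",(120,220,290,370),4)
np.savez("shots.npz",T=T["img"],S=S["img"])
E
```

```text
lifter 3 543 166.0 179.0 0.97
lifter 3 419 138.0 235.0 0.88
lifter 3 198 195.0 237.0 0.8
lifter 3 171 223.0 302.0 0.47
lifter 4 1078 148.0 242.0 0.97
lifter 4 1207 169.0 309.0 0.96
lifter 4 495 224.0 265.0 0.67
lifter 4 619 305.0 309.0 0.65
tray 3 2552 395.0 242.0 0.57
tray 0 [ 480.079 -249.522    0.242] 0.09034052492470343
tray 4 2495 379.0 177.0 0.89
tray 1 [ 477.975 -247.34     0.24 ] 0.08823136469016464
tray 3 2552 395.0 242.0 0.57
tray 4 2495 379.0 177.0 0.89
tray 2 [ 478.389 -248.243    0.24 ] 0.18463001422354205
jar 3 1613 306.0 215.0 0.64
jar 0 [534.303  -5.111   0.123] 0.4070797320788204
jar 4 3979 295.0 200.0 0.58
jar 1 [532.395  -3.416   0.164] 0.046596592897023094
jar 3 1613 306.0 215.0 0.64
jar 4 3979 295.0 200.0 0.58
jar 2 [533.7    -5.034   0.131] 0.4688180755880349
stand 3 195 195.0 237.0 0.45
stand 4 3278 226.0 298.0 0.84
stand 1 [477.43  244.689   0.24 ] 0.10439700611427366
stand 3 195 195.0 237.0 0.45
stand 4 3278 226.0 298.0 0.84
stand 2 [477.43  244.689   0.24 ] 0.10439700611427366
```

View pics/crop1.png

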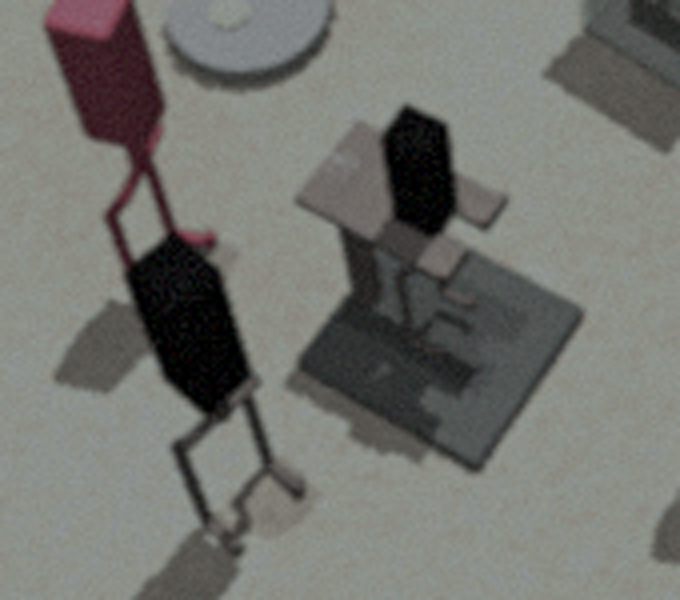

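The crop confirms it: the small black hook hangs in the fork (crop px 420,170), with its toes towards the open side. The larger black one stands free at crop px (190,330). Next I'll refine the stand, lifter and jar poses and look at the bail.

Run:
```python
from fit import *
np.set_printoptions(precision=3,suppress=True)
T,S=vision.capture("top"),vision.capture("side")
for uv in [(265.75,298.5),(239.5,336),(195,310.5)]: print("base",ray(S,uv,10))
for uv in [(398,287),(463,279),(469,328),(403,336)]: print("jar",ray(T,np.array(uv)/1.42,140))
for uv in [(327,366),(317,311),(277,378)]: print("baseT",ray(T,np.array(uv)/1.42,10))
# handle fit: dark pixels
H=[box(-12,12,-11,11,130,200)]
pm=[]
for p,c in ((T,(180,222,212,252)),(S,(212,244,236,280))):
    m=np.zeros((420,560)); g=p["img"].max(2)
    m[c[1]:c[3],c[0]:c[2]]=g[c[1]:c[3],c[0]:c[2]]<32; pm.append((p,m)); print(m.sum())
for k in (pm,pm[:1],pm[1:]): print("handle",fit(k,H,(471,236,.24)))
im=T["img"][170:260,265:345,::-1].copy()
im=cv2.resize(im,None,fx=6,fy=6,interpolation=cv2.INTER_CUBIC)
im=cv2.convertScaleAbs(im,alpha=1.6)
i2=cv2.resize(S["img"][150:250,255:340,::-1],None,fx=5.4,fy=5.4,interpolation=cv2.INTER_CUBIC)[:540,:]
cv2.imwrite("pics/jar.png",cv2.resize(np.hstack([im,cv2.convertScaleAbs(i2[:540,:310+100],alpha=1.6)]),None,fx=.88,fy=.88))
```

```text
base [432.581 185.526  10.   ]
base [410.657 277.333  10.   ]
base [512.702 304.013  10.   ]
jar [560.688  54.557 140.   ]
jar [574.801 -51.985 140.   ]
jar [494.027 -60.78  140.   ]
jar [480.511  46.103 140.   ]
baseT [437.312 182.464  10.   ]
baseT [538.577 203.251  10.   ]
baseT [415.328 272.392  10.   ]
148.0
397.0
handle (array([475.691, 243.331,   0.253]), np.float64(0.8978583413758995))
handle (array([474.191, 241.236,   0.263]), np.float64(0.4966878643349232))
handle (array([475.16 , 243.272,   0.265]), np.float64(0.3879883439521905))
```

View pics/jar.png

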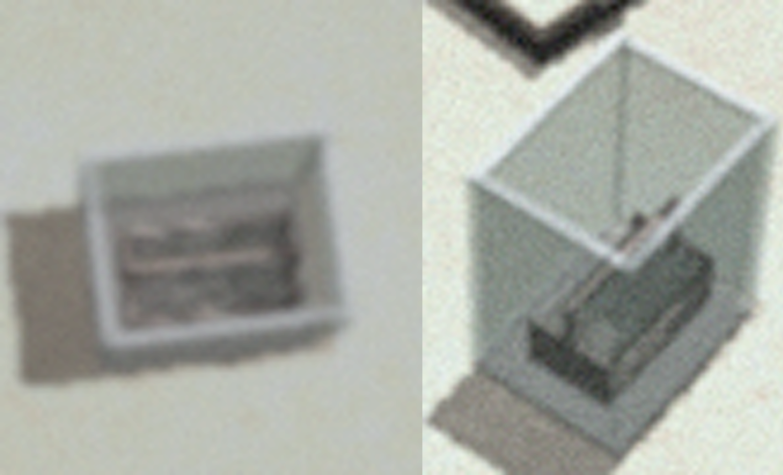

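Crop reading: outer rim corners at (82,160), (325,132), (348,318) and (105,350), with the bail bar running from about (130,262) to (285,252). I'll start the approach now: twist the jaws onto the stand's x, then travel.

Call:
arm_command --pt "0 -0.005 0 -8" --pt "0 -0.005 0 -8" --pt "0 -0.005 0 -8" --pt "0 -0.005 0 -8" --pt "0 -0.005 0 -8" --claw 0

```text
time: 2.6
tool_pos: [207.7, -482.2, 260.0]
tcp_rot: [-1.571, -0.0, -2.031]
contact_force: [-0.9, -0.2, 0.8]
grip_width: 91.3
```

Call:
arm_command --pt "0 0 0 -8" --pt "0 0 0 -8" --pt "0 0 0 -8" --pt "0 0 0 -8" --pt "0 0 0 -8"

```text
time: 3.1
tool_pos: [207.7, -482.1, 259.7]
tcp_rot: [-1.571, -0.0, -1.333]
contact_force: [0.6, 0.3, -0.0]
grip_width: 91.7
```

Call:
arm_command --pt "-0.0305 0 0.03 0" --pt "-0.0305 0 0.03 0" --pt "-0.0305 0 0.03 0" --pt "-0.0305 0 0.03 0" --pt "-0.0305 0 0.03 0"

```text
time: 3.6
tool_pos: [319.2, -297.8, 259.9]
tcp_rot: [-1.57, -0.001, -1.339]
contact_force: [1.2, -0.6, 0.5]
grip_width: 91.9
```

Call:
arm_command --pt "-0.0305 0 0.03 0" --pt "-0.0305 0 0.03 0" --pt "-0.0305 0 0.03 0" --pt "-0.0305 0 0.03 0" --pt "0 0 0 0"

```text
time: 4.1
tool_pos: [409.0, -149.1, 259.9]
tcp_rot: [-1.569, 0.001, -1.333]
contact_force: [-0.8, 0.2, 0.8]
grip_width: 92.2
```

```bash
cat >> h.py <<'E'
from scipy.spatial.transform import Rotation as Ro
def state():
    o=bot.get_obs(); R=Ro.from_euler("xyz",o["tcp_rot"]).as_matrix(); return o,o["tool_pos"],R
def go(x,y,z):
    o,p,R=state(); print("t",o["time"],"tcp",p.round(1),"jaw deg",np.degrees(np.arctan2(R[1,2],R[0,2])).round(2),"delta tool mm",(R.T@(np.array([x,y,z])-p)).round(1),"F",o["contact_force"].round(1),"w",round(o["grip_width"],1))
E
python3 - <<'E'
from fit import *
np.set_printoptions(precision=2,suppress=True)
T=vision.capture("top")
cr=lambda u,v:ray(T,(265+u/5.28-.4,170+v/5.28-.4),140)
c=np.array([cr(*k) for k in[(82,160),(325,132),(348,318),(105,350)]]);print(c,c.mean(0))
for k in[(130,262),(285,252),(207,257)]: print("bail",ray(T,(265+k[0]/5.28-.4,170+k[1]/5.28-.4),62.5))
go(474.8,242.5,260)
E
```

```text
[[565.89  54.93 140.  ]
 [579.26 -52.26 140.  ]
 [496.71 -61.34 140.  ]
 [482.2   44.54 140.  ]] [531.02  -3.53 140.  ]
bail [531.69  31.4   62.5 ]
bail [536.94 -42.35  62.5 ]
bail [534.31  -5.19  62.5 ]
t 4.15 tcp [ 408.1 -151.   259.8] jaw deg 13.59 delta tool mm [-366.8   -0.3  157.3] F [0.2 0.4 0.7] w 91.9
```

Call:
arm_command --pt "-0.0408 0 0.0175 0" --pt "-0.0408 0 0.0175 0" --pt "-0.0408 0 0.0175 0" --pt "-0.0408 0 0.0175 0" --pt "-0.0408 0 0.0175 0"

```text
time: 4.65
tool_pos: [445.7, 65.9, 259.9]
tcp_rot: [-1.57, -0.001, -1.341]
contact_force: [0.3, -0.1, -0.1]
grip_width: 91.6
```

Call:
arm_command --pt "-0.0408 0 0.0175 0" --pt "-0.0408 0 0.0175 0" --pt "-0.0408 0 0.0175 0" --pt "-0.0408 0 0.0175 -0.7" --pt "0 0 0 0"

```text
time: 5.15
tool_pos: [476.9, 243.6, 259.1]
tcp_rot: [-1.57, 0.001, -1.323]
contact_force: [-0.1, -1.2, 0.5]
grip_width: 91.8
```

Run:
```python
from fit import *
T=vision.capture("top");S=vision.capture("side")
go(474.8,242.5,164)
im=np.hstack([cv2.resize(T["img"][190:270,150:250,::-1],(400,320),interpolation=cv2.INTER_CUBIC),cv2.resize(S["img"][200:320,160:310,::-1],(400,320),interpolation=cv2.INTER_CUBIC)])
cv2.imwrite("pics/c.png",im)
```

```text
t 5.25 tcp [476.4 240.  259.2] jaw deg 14.04 delta tool mm [-2.9 95.2 -0.9] F [ 0.7 -0.2 -0.6] w 91.6
```

View pics/c.png

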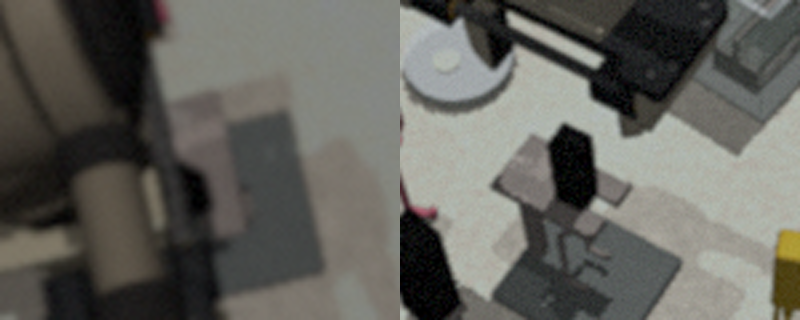

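The gripper is above the handle and lines up with it. I'll nudge it 3 mm, go down and grip.

Call:
arm_command --pt "-0.0025 0.015 -0.001 0" --pt "0 0.02 0 0" --pt "0 0.02 0 0" --pt "0 0.02 0 0" --pt "0 0.02 0 0"

```text
time: 5.75
tool_pos: [474.9, 240.4, 164.2]
tcp_rot: [-1.571, -0.001, -1.329]
contact_force: [-0.3, -0.1, 0.1]
grip_width: 91.9
```

Call:
arm_command --pt "0 0 0 0" --pt "0 0 0 0" --pt "0 0 0 0" --pt "0 0 0 0" --pt "0 0 0 0" --claw 255

```text
time: 6.25
tool_pos: [474.9, 242.9, 165.5]
tcp_rot: [-1.569, -0.0, -1.326]
contact_force: [-0.3, -0.6, -0.1]
grip_width: 56.1
```

Call:
arm_command --pt "0 0 0 0" --pt "0 0 0 0" --pt "0 0 0 0" --pt "0 0 0 0" --pt "0 0 0 0"

```text
time: 6.75
tool_pos: [474.7, 243.0, 164.8]
tcp_rot: [-1.57, -0.0, -1.326]
contact_force: [-0.4, 0.8, 0.6]
grip_width: 23.8
```

Run:
```python
from fit import *
go(474.8,242.5,164); print(bot.get_obs()["moment"])
```

```text
t 6.75 tcp [474.7 243.  164.8] jaw deg 14.01 delta tool mm [ 0.5  0.8 -0. ] F [-0.4  0.8  0.6] w 23.8
[ 0.05819577 -0.23782143  0.00481602]
```

Call:
arm_command --pt "0 0 0 0" --pt "0 0 0 0" --pt "0 -0.004 0 0" --pt "0 -0.005 0 0" --pt "0 0 0 0"

```text
time: 7.25
tool_pos: [474.7, 243.0, 174.4]
tcp_rot: [-1.57, 0.0, -1.326]
contact_force: [0.2, -0.5, -1.5]
grip_width: 24.0
```

Call:
arm_command --pt "0 0 -0.01 0" --pt "0 0 -0.015 0" --pt "0 0 -0.015 0" --pt "0 0 -0.015 0" --pt "0 0 -0.015 0"

```text
time: 7.75
tool_pos: [405.0, 225.5, 173.5]
tcp_rot: [-1.572, -0.0, -1.326]
contact_force: [-0.1, 0.6, -1.7]
grip_width: 23.8
```

Run:
```python
from fit import *
S=vision.capture("side")
go(552,-1,310)
save(S,"d.png",(140,190,330,340),3)
```

```text
t 7.8 tcp [402.7 225.  173.3] jaw deg 14.03 delta tool mm [ 255.5 -137.    89.6] F [-3.5  0.4 -1.4] w 23.9
```

View pics/d.png

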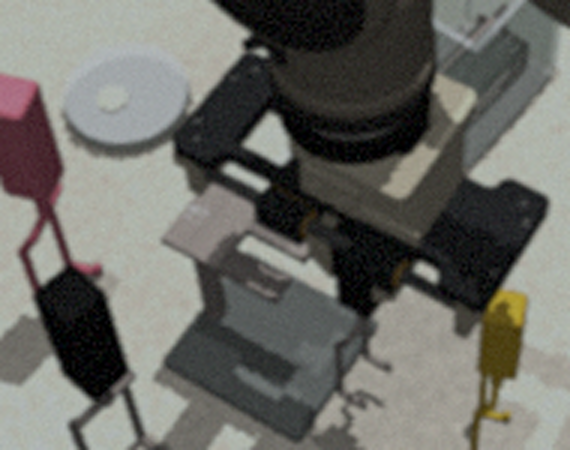

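The hook is out of the fork and held upright. I'll raise it and carry it over the jar.

Call:
arm_command --pt "0 -0.03 0 0" --pt "0 -0.036 0 0" --pt "0 -0.036 0 0" --pt "0.02 -0.036 0 0" --pt "0.035 0 0.015 0"

```text
time: 8.3
tool_pos: [435.0, 177.4, 316.9]
tcp_rot: [-1.562, 0.001, -1.323]
contact_force: [1.3, -0.3, -0.3]
grip_width: 24.5
```

Call:
arm_command --pt "0.04 0 0.015 0" --pt "0.04 0 0.015 0" --pt "0.04 0 0.015 0" --pt "0.04 0 0.015 0" --pt "0.038 0 0.015 0"

```text
time: 8.8
tool_pos: [555.6, 0.5, 311.5]
tcp_rot: [-1.571, 0.0, -1.327]
contact_force: [-0.1, 0.6, -0.5]
grip_width: 24.2
```

Call:
arm_command --pt "0 0 0 3.5" --pt "0 0 0 4" --pt "0 0 0 0" --pt "0 0 0 0"

```text
time: 9.2
tool_pos: [554.9, 2.4, 311.6]
tcp_rot: [-1.571, -0.0, -1.455]
contact_force: [-0.1, 0.8, -0.9]
grip_width: 24.2
```

Run:
```python
from fit import *
T=vision.capture("top");S=vision.capture("side")
go(552.2,-3.2,310)
im=np.hstack([cv2.resize(T["img"][170:260,255:355,::-1],(400,360),interpolation=cv2.INTER_CUBIC),cv2.resize(S["img"][100:250,230:380,::-1],(400,400),interpolation=cv2.INTER_CUBIC)[:360]])
cv2.imwrite("pics/e.png",im)
```

```text
t 9.3 tcp [555.    2.5 311.8] jaw deg 6.61 delta tool mm [ 5.4  1.8 -3.4] F [ 0.1  0.1 -1.4] w 23.5
```

View pics/e.png

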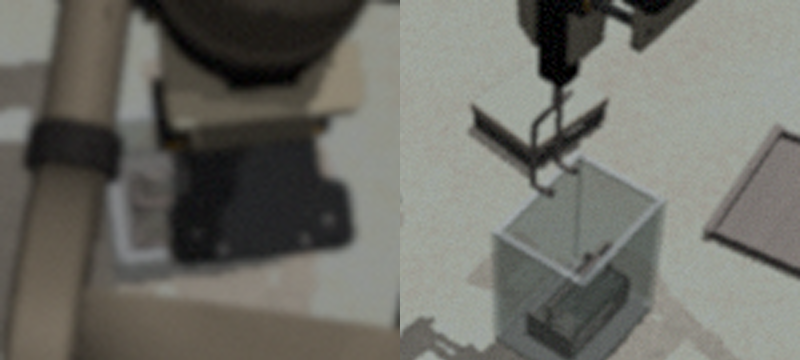

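Run:
```python
from fit import *
np.set_printoptions(precision=1,suppress=True)
S=vision.capture("side")
o,p,R=state(); th=np.arctan2(R[1,2],R[0,2])
W=lambda x,y,z:place(np.array([[x,y,z]],float),(p[0],p[1],th))[0]
zt=p[2]-34.8-104
for y in(15,-15):
    print("lip top",proj(S,W(-8,y,zt+7.5)),"toe heel",proj(S,W(9,y,zt)),"shoulder",proj(S,W(9,y,zt+78)))
print("handle bottom -x edges",proj(S,W(-12,11,zt+104)),proj(S,W(-12,-11,zt+104)))
for yw in(.07,.12):
  for y in(40.5,0,-40.5): print("bail",yw,proj(S,place(np.array([[0,y,62.5]]),(534.3,-5.2,yw))[0]))
for y in(1,-1):
  for x in(1,-1): print("rim",proj(S,place(np.array([[44.*x,56*y,140]]),(531.5,-3.5,.124))[0]))
# enlarged crop with marks
im=cv2.resize(S["img"][135:235,262:330,::-1],None,fx=6,fy=6,interpolation=cv2.INTER_CUBIC); im=cv2.convertScaleAbs(im,alpha=1.5)
def dot(X,c): u=((proj(S,X)+.5-[262,135])*6).astype(int); cv2.circle(im,tuple(int(k) for k in u),2,c,-1)
for y in(15,-15):
    for x,z in((-8,7.5),(-8,0),(9,0),(9,40)): dot(W(x,y,zt+z),(0,0,255))
for y in np.linspace(-40.5,40.5,7): dot(place(np.array([[0,y,62.5]]),(534.3,-5.2,.11))[0],(0,255,0))
for y in(1,-1):
  for x in(1,-1): dot(place(np.array([[44.*x,56*y,140]]),(531.5,-3.5,.124))[0],(255,0,0))
cv2.imwrite("pics/f.png",im)
```

```text
lip top [285.9 168.7] toe heel [279.2 167.4] shoulder [279.6 139.5]
lip top [294.9 160.3] toe heel [288.2 159.1] shoulder [289.2 131. ]
handle bottom -x edges [290.  133.1] [297.1 126.7]
bail 0.07 [283.4 213.7]
bail 0.07 [295.3 202.8]
bail 0.07 [306.8 192.2]
bail 0.12 [284.1 214.2]
bail 0.12 [295.3 202.8]
bail 0.12 [306.1 191.8]
rim [263.6 186.7]
rim [298.1 207.4]
rim [296.  155.8]
rim [329.8 174.5]
```

View pics/f.png

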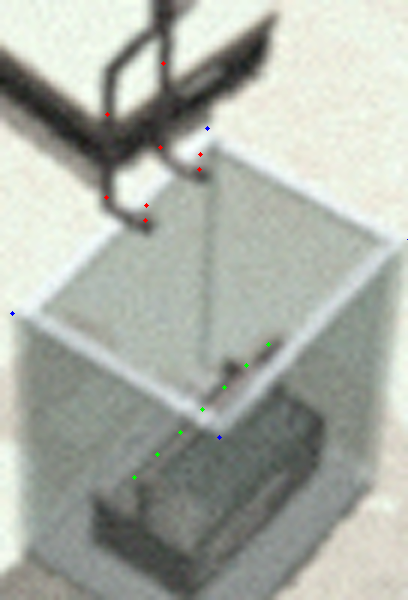

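Picture 7 (f.png): the projected hook, rim and bail marks agree with the image to about 1 px, with the bail perhaps 1 mm further to −x. I'll shift slightly and go down into the jar on the +x side of the bail.

Call:
arm_command --pt "0.0054 0 -0.0035 0" --pt "0 0.015 0 0" --pt "0 0.02 0 0" --pt "0 0.02 0 0" --pt "0 0 0 0"

```text
time: 9.85
tool_pos: [550.7, -3.6, 254.2]
tcp_rot: [-1.576, 0.001, -1.457]
contact_force: [-0.1, 0.4, -1.6]
grip_width: 24.1
```

Run:
```python
from fit import *
go(551.7,-3.1,185.5)
```

```text
t 9.85 tcp [550.7  -3.6 254.2] jaw deg 6.53 delta tool mm [-0.3 68.7  1.4] F [-0.1  0.4 -1.6] w 24.1
```

Call:
arm_command --pt "0 0.013 0 0" --pt "0 0.013 0 0" --pt "0 0.013 0 0" --pt "0 0.01 0 0" --pt "0 0 0 0"

```text
time: 10.35
tool_pos: [551.8, -3.6, 207.1]
tcp_rot: [-1.572, 0.0, -1.457]
contact_force: [-0.6, 0.4, -1.5]
grip_width: 24.3
```

Call:
arm_command --pt "0 0.008 0 0" --pt "0 0.007 0 0" --pt "0 0.006 0 0" --pt "0 0 0 0" --pt "0 0 0 0"

```text
time: 10.85
tool_pos: [552.3, -3.5, 186.7]
tcp_rot: [-1.571, -0.0, -1.457]
contact_force: [-0.9, -0.2, -0.6]
grip_width: 24.0
```

Run:
```python
from fit import *
S=vision.capture("side")
go(551.7,-3.1,185.5)
o,p,R=state(); th=np.arctan2(R[1,2],R[0,2])
W=lambda x,y,z:place(np.array([[x,y,z]],float),(p[0],p[1],th))[0]
zt=p[2]-34.8-104
im=cv2.resize(S["img"][135:245,258:338,::-1],None,fx=5.4,fy=5.4,interpolation=cv2.INTER_CUBIC); im=cv2.convertScaleAbs(im,alpha=1.6)
raw=im.copy()
def dot(X,c): u=((proj(S,X)+.5-[258,135])*5.4).astype(int); cv2.circle(im,tuple(int(k) for k in u),2,c,-1)
for y in(15,-15):
    for x,z in((-8,5),(-8,0),(9,0),(9,40)): dot(W(x,y,zt+z),(0,0,255))
for y in np.linspace(-40.5,40.5,7): dot(place(np.array([[0,y,62.5]]),(533.5,-5.2,.11))[0],(0,255,0))
cv2.imwrite("pics/g.png",np.hstack([raw,im])[:600,:800])
```

```text
t 10.9 tcp [552.4  -3.5 186.9] jaw deg 6.51 delta tool mm [-0.5  1.4 -0.7] F [ 0.6 -0.9 -1.4] w 23.9
```

View pics/g.png

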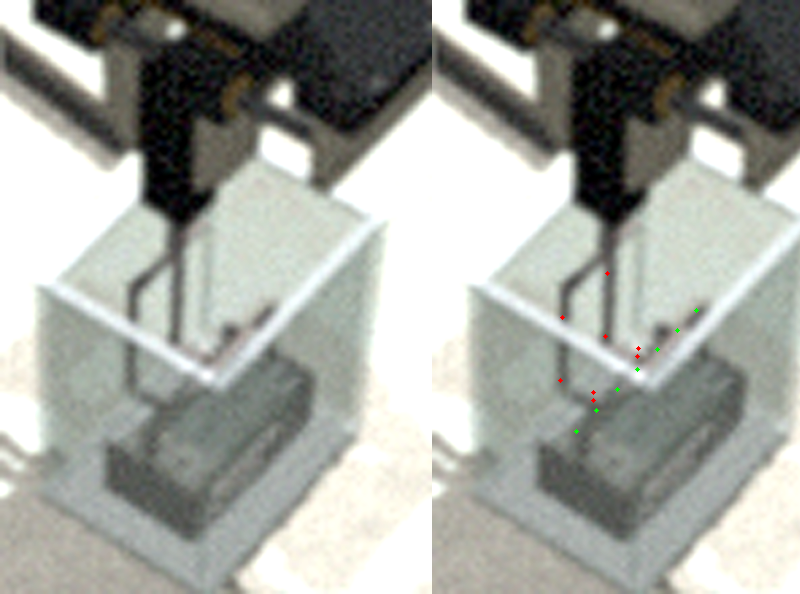

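The hook is down beside the bail with no contact. I'll slide the toes 18.5 mm under the bar and lift a little.

Call:
arm_command --pt "0 0 -0.005 0" --pt "0 0 -0.005 0" --pt "0 0 -0.005 0" --pt "0 0 -0.0035 0" --pt "0 0 0 0"

```text
time: 11.4
tool_pos: [533.4, -5.7, 186.9]
tcp_rot: [-1.571, -0.0, -1.457]
contact_force: [0.0, 0.3, -1.4]
grip_width: 23.8
```

Call:
arm_command --pt "0 -0.004 0 0" --pt "0 -0.004 0 0" --pt "0 -0.004 0 0" --pt "0 0 0 0" --pt "0 0 0 0"

```text
time: 11.9
tool_pos: [533.8, -5.6, 198.5]
tcp_rot: [-1.571, 0.0, -1.457]
contact_force: [0.6, 0.3, -4.1]
grip_width: 23.7
```

Run:
```python
from fit import *
go(551.7,-3.1,185.5); print(bot.get_obs()["moment"])
```

```text
t 11.9 tcp [533.8  -5.6 198.5] jaw deg 6.51 delta tool mm [-0.4 13.  18.1] F [ 0.6  0.3 -4.1] w 23.7
[ 0.01028911 -0.12540774  0.03529432]
```

About 4 N down, which is the hook plus the carrier. I'll lift it straight out of the jar.

Call:
arm_command --pt "0 -0.006 0 0" --pt "0 -0.01 0 0" --pt "0 -0.012 0 0" --pt "0 -0.014 0 0" --pt "0 -0.014 0 0"

```text
time: 12.4
tool_pos: [534.1, -5.6, 256.4]
tcp_rot: [-1.57, -0.0, -1.457]
contact_force: [0.2, -0.2, -4.0]
grip_width: 23.6
```

Call:
arm_command --pt "0 -0.016 0 0" --pt "0 -0.018 0 0" --pt "0 -0.018 0 0" --pt "0 -0.016 0 0" --pt "0 -0.012 0 0"

```text
time: 12.9
tool_pos: [534.0, -5.6, 337.1]
tcp_rot: [-1.568, -0.001, -1.457]
contact_force: [-0.4, 0.6, -4.0]
grip_width: 24.1
```

Call:
arm_command --pt "0 -0.01 0 0" --pt "0 -0.008 0 0" --pt "0 -0.004 0 0" --pt "0 0 0 0" --pt "0 0 0 0"

```text
time: 13.4
tool_pos: [533.7, -5.6, 356.2]
tcp_rot: [-1.572, 0.0, -1.457]
contact_force: [-0.2, -0.3, -3.2]
grip_width: 23.5
```

Run:
```python
from fit import *
T=vision.capture("top");S=vision.capture("side")
go(478.8,-248,355); print(bot.get_obs()["moment"])
im=np.hstack([cv2.resize(T["img"][160:280,255:415,::-1],(400,300),interpolation=cv2.INTER_CUBIC),cv2.resize(S["img"][90:240,230:430,::-1],(400,300),interpolation=cv2.INTER_CUBIC)])
cv2.imwrite("pics/i.png",cv2.convertScaleAbs(im,alpha=1.4))
```

```text
t 13.5 tcp [533.7  -5.6 356.1] jaw deg 6.51 delta tool mm [234.7   1.1 -82. ] F [-0.1  0.4 -4. ] w 23.6
[-0.01727383 -0.06061781  0.06382692]
```

View pics/i.png

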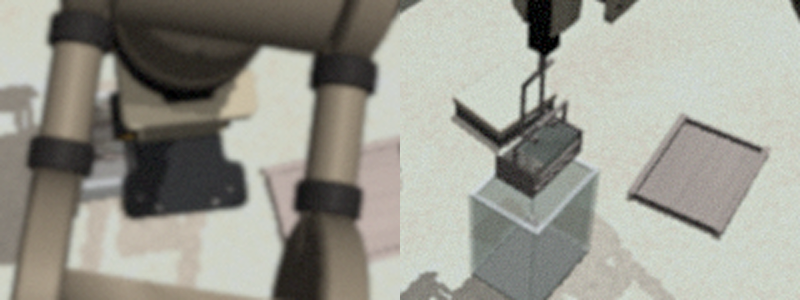

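The carrier hangs level above the jar, and the jar stands where it was. I'll carry it smoothly to the tray.

Call:
arm_command --pt "0.008 0 -0.0028 0" --pt "0.016 0 -0.0056 0" --pt "0.024 0 -0.0084 0" --pt "0.0278 0 -0.0097 0" --pt "0.0278 0 -0.0097 0"

```text
time: 14.0
tool_pos: [509.1, -114.0, 356.5]
tcp_rot: [-1.571, -0.0, -1.457]
contact_force: [0.7, -1.2, -4.3]
grip_width: 24.1
```

Call:
arm_command --pt "0.0278 0 -0.0097 0" --pt "0.0278 0 -0.0097 0" --pt "0.0278 0 -0.0097 0" --pt "0.024 0 -0.0084 0" --pt "0.016 0 -0.0056 0"

```text
time: 14.5
tool_pos: [479.9, -242.2, 356.4]
tcp_rot: [-1.572, -0.0, -1.459]
contact_force: [0.6, 0.1, -4.3]
grip_width: 23.9
```

Call:
arm_command --pt "0.008 0 -0.0028 -1.5" --pt "0 0 0 -2.5" --pt "0 0 0 -2" --pt "0 0 0 -1" --pt "0 0 0 0"

```text
time: 15.0
tool_pos: [478.9, -248.3, 356.6]
tcp_rot: [-1.571, 0.0, -1.335]
contact_force: [-0.2, 0.3, -3.1]
grip_width: 23.7
```

Run:
```python
from fit import *
go(478.5,-248,4+51.5+138.8); print(bot.get_obs()["moment"])
```

```text
t 15.0 tcp [ 478.9 -248.3  356.6] jaw deg 13.51 delta tool mm [ -0.4 162.3  -0.3] F [-0.2  0.3 -3.1] w 23.7
[ 0.01740266 -0.08599284 -0.02479776]
```

Call:
arm_command --pt "0 0.008 0 0" --pt "0 0.015 0 0" --pt "0 0.02 0 0" --pt "0 0.02 0 0" --pt "0 0.02 0 0"

```text
time: 15.5
tool_pos: [478.7, -248.1, 272.4]
tcp_rot: [-1.571, 0.0, -1.335]
contact_force: [-0.2, -0.8, -4.1]
grip_width: 23.6
```

Call:
arm_command --pt "0 0.02 0 0" --pt "0 0.018 0 0" --pt "0 0.012 0 0" --pt "0 0.008 0 0" --pt "0 0.004 0 0"

```text
time: 16.0
tool_pos: [478.9, -248.3, 211.1]
tcp_rot: [-1.571, 0.0, -1.335]
contact_force: [-1.2, 0.6, -3.7]
grip_width: 23.8
```

Call:
arm_command --pt "0 0.003 0 0" --pt "0 0.003 0 0" --pt "0 0.002 0 0" --pt "0 0.002 0 0" --pt "0 0.002 0 0"

```text
time: 16.5
tool_pos: [479.0, -248.5, 199.8]
tcp_rot: [-1.57, -0.0, -1.335]
contact_force: [0.6, 0.9, -3.9]
grip_width: 24.1
```

Call:
arm_command --pt "0 0.002 0 0" --pt "0 0.002 0 0" --pt "0 0.0015 0 0" --pt "0 0.0015 0 0" --pt "0 0 0 0"

```text
time: 17.0
tool_pos: [479.1, -248.5, 192.9]
tcp_rot: [-1.57, -0.001, -1.335]
contact_force: [-0.6, -0.6, -0.9]
grip_width: 23.7
```

Run:
```python
from fit import *
go(478.5,-248,4+51.5+138.8); print(bot.get_obs()["moment"])
```

```text
t 17.0 tcp [ 479.1 -248.5  192.9] jaw deg 13.51 delta tool mm [-0.6 -1.4 -0.5] F [-0.6 -0.6 -0.9] w 23.7
[ 0.03053692 -0.09374808  0.05598946]
```

Touchdown: the load is off the hook. I'll lower it until the lips are clear, back out and rise.

Call:
arm_command --pt "0 0.003 0 0" --pt "0 0.003 0 0" --pt "0 0.003 0 0" --pt "0 0 0 0" --pt "0 0 0 0"

```text
time: 17.5
tool_pos: [478.9, -248.4, 183.6]
tcp_rot: [-1.571, 0.0, -1.335]
contact_force: [-0.4, -0.2, -1.0]
grip_width: 23.9
```

Call:
arm_command --pt "0 0 0.005 0" --pt "0 0 0.005 0" --pt "0 0 0.005 0" --pt "0 0 0.005 0" --pt "0 0 0.004 0"

```text
time: 18.0
tool_pos: [502.9, -242.6, 183.7]
tcp_rot: [-1.571, -0.0, -1.335]
contact_force: [0.4, 0.2, -1.5]
grip_width: 23.9
```

Run:
```python
from fit import *
S=vision.capture("side")
go(478.5,-248,183.5); print(bot.get_obs()["moment"])
save(S,"j.png",(320,90,450,230),4)
```

```text
t 18.05 tcp [ 503.3 -242.5  183.7] jaw deg 13.54 delta tool mm [ -0.5   0.2 -25.4] F [-0.2 -0.6 -0.6] w 24.0
[-0.04692125 -0.13045569  0.02020885]
```

View pics/j.png

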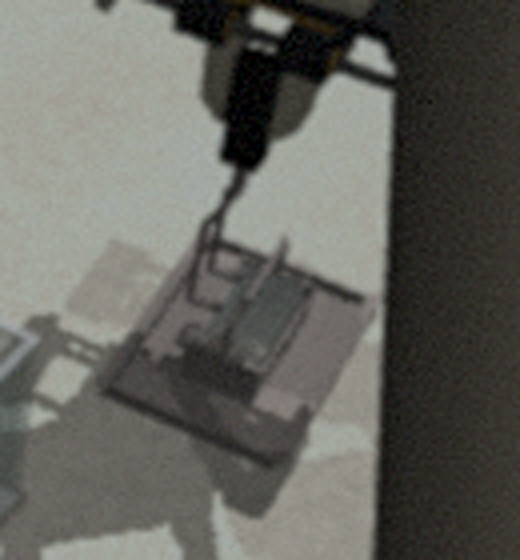

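The hook is clear of the bail and the carrier is upright inside the tray. I'll rise and return to the stand's open side.

Call:
arm_command --pt "0 -0.02 0 0" --pt "0 -0.03 0 0" --pt "0 -0.03 0 0" --pt "0 -0.03 0 0" --pt "0 -0.02 0 -0.5"

```text
time: 18.55
tool_pos: [502.6, -242.9, 316.1]
tcp_rot: [-1.569, -0.002, -1.326]
contact_force: [0.4, -0.8, -1.6]
grip_width: 24.2
```

Call:
arm_command --pt "-0.02 0 0 0" --pt "-0.04 0 0 0" --pt "-0.04 0 0 0" --pt "-0.04 0 0 0" --pt "-0.04 0 0 0"

```text
time: 19.05
tool_pos: [458.1, -66.7, 313.8]
tcp_rot: [-1.571, -0.0, -1.327]
contact_force: [0.7, -0.2, -1.0]
grip_width: 23.6
```

Call:
arm_command --pt "-0.04 0 0.003 0" --pt "-0.04 0 0.003 0" --pt "-0.04 0 0.003 0" --pt "-0.04 0 0.003 0" --pt "-0.04 0 0.003 0"

```text
time: 19.55
tool_pos: [424.3, 131.1, 313.9]
tcp_rot: [-1.57, -0.0, -1.326]
contact_force: [1.5, -1.2, -1.0]
grip_width: 23.9
```

Call:
arm_command --pt "-0.04 0 0 0" --pt "-0.036 0 0 0" --pt "-0.02 0 0 0" --pt "0 0 0 0" --pt "0 0 0 0"

```text
time: 20.05
tool_pos: [401.5, 222.7, 313.7]
tcp_rot: [-1.571, -0.001, -1.325]
contact_force: [-0.2, -0.0, -2.0]
grip_width: 23.7
```

Run:
```python
from fit import *
go(402.7,225.0,174)
```

```text
t 20.05 tcp [401.5 222.7 313.7] jaw deg 14.08 delta tool mm [ -2.1 139.7   1.7] F [-0.2 -0.  -2. ] w 23.7
```

Call:
arm_command --pt "-0.002 0.02 0.001 0" --pt "0 0.03 0 0" --pt "0 0.035 0 0" --pt "0 0.03 0 0" --pt "0 0.0245 0 0"

```text
time: 20.55
tool_pos: [402.1, 223.4, 172.7]
tcp_rot: [-1.572, -0.001, -1.328]
contact_force: [0.4, 0.1, -1.0]
grip_width: 23.9
```

Call:
arm_command --pt "0 0 0 0" --pt "0 0 0 0" --pt "0 0 0 0"

```text
time: 20.85
tool_pos: [403.3, 224.8, 175.7]
tcp_rot: [-1.568, 0.0, -1.327]
contact_force: [0.6, 0.5, -1.4]
grip_width: 23.9
```

Run:
```python
from fit import *
go(474.7,243.0,174.4)
```

```text
t 20.85 tcp [403.3 224.8 175.7] jaw deg 13.96 delta tool mm [-0.5  1.5 73.7] F [ 0.6  0.5 -1.4] w 23.9
```

Call:
arm_command --pt "-0.0005 0 0.012 0" --pt "0 0 0.012 0" --pt "0 0 0.01 0" --pt "0 0 0.01 0" --pt "0 0 0 0"

```text
time: 21.35
tool_pos: [446.2, 236.3, 174.0]
tcp_rot: [-1.57, -0.0, -1.327]
contact_force: [0.5, -1.0, -1.1]
grip_width: 24.2
```

Call:
arm_command --pt "0 0 0.01 0" --pt "0 0 0.01 0" --pt "0 0 0.007 0" --pt "0 0 0.003 0" --pt "0 0 0 0"

```text
time: 21.85
tool_pos: [474.1, 243.3, 174.0]
tcp_rot: [-1.571, -0.0, -1.326]
contact_force: [0.3, 0.0, -2.1]
grip_width: 23.8
```

Run:
```python
from fit import *
go(474.7,243.0,164.8)
```

```text
t 21.85 tcp [474.1 243.3 174. ] jaw deg 14.0 delta tool mm [0.4 9.2 0.5] F [ 0.3  0.  -2.1] w 23.8
```

No contact on the way in. I'll lower onto the fork, release and retreat upwards.

Call:
arm_command --pt "0.0004 0.003 0.0005 0" --pt "0 0.003 0 0" --pt "0 0.0025 0 0" --pt "0 0.001 0 0" --pt "0 0 0 0"

```text
time: 22.35
tool_pos: [474.1, 243.0, 164.8]
tcp_rot: [-1.571, -0.0, -1.326]
contact_force: [-1.5, -0.8, 0.5]
grip_width: 23.7
```

Run:
```python
from fit import *
go(474.7,243.0,164.8)
```

```text
t 22.35 tcp [474.1 243.  164.8] jaw deg 14.01 delta tool mm [ 0.1 -0.   0.6] F [-1.5 -0.8  0.5] w 23.7
```

Call:
arm_command --pt "0 0 0 0" --pt "0 0 0 0" --pt "0 0 0 0" --pt "0 0 0 0" --pt "0 0 0 0" --claw 0

```text
time: 22.85
tool_pos: [474.4, 243.0, 164.7]
tcp_rot: [-1.571, -0.0, -1.326]
contact_force: [-0.5, -0.8, 0.4]
grip_width: 59.6
```

Call:
arm_command --pt "0 0 0 0" --pt "0 0 0 0" --pt "0 0 0 0" --pt "0 -0.01 0 0" --pt "0 -0.02 0 0"

```text
time: 23.35
tool_pos: [473.6, 242.7, 194.3]
tcp_rot: [-1.574, -0.0, -1.326]
contact_force: [-0.2, 0.1, 1.3]
grip_width: 91.4
```

Call:
arm_command --pt "0 -0.03 0 0" --pt "0 -0.03 0 0" --pt "0 -0.03 0 0" --pt "0 -0.02 0 0" --pt "0 0 0 0"

```text
time: 23.85
tool_pos: [475.5, 243.4, 308.5]
tcp_rot: [-1.564, 0.001, -1.326]
contact_force: [-0.2, 0.4, 0.4]
grip_width: 91.9
```

Call:
arm_command --pt "0.04 0 0 0" --pt "0.04 0 0 0" --pt "0.04 0 0 0" --pt "0.04 0 0 0" --pt "0.04 0 0 0"

```text
time: 24.35
tool_pos: [522.5, 47.5, 304.0]
tcp_rot: [-1.572, 0.0, -1.326]
contact_force: [-0.3, -0.3, -0.2]
grip_width: 91.8
```

Run:
```python
from fit import *
np.set_printoptions(precision=1,suppress=True)
T=vision.capture("top");S=vision.capture("side")
go(474.7,243.0,164.8)
for p in(T,S):
    for t in "stand_seat lifter carrier bail_mid tray jar slide_box eyepiece petri_dish".split():
        for d in vision.find_in(p,t)[:4]:
            w=toW(p,d["xyz"]); print(t,w,proj(p,w),round(d["confidence"],2))
im=np.hstack([cv2.resize(T["img"][120:330,130:420,::-1],(400,290),interpolation=cv2.INTER_CUBIC),cv2.resize(S["img"][120:360,130:430,::-1],(400,320),interpolation=cv2.INTER_CUBIC)[:290]])
cv2.imwrite("pics/k.png",cv2.convertScaleAbs(im,alpha=1.4))
```

```text
t 24.45 tcp [523.3  44.8 303.6] jaw deg 13.72 delta tool mm [-204.2  138.6    0. ] F [ 0.5  1.2 -0.2] w 91.4
stand_seat [488.2 233.7   9.3] [211.1 238.1] 0.57
lifter [597.9 307.1 208.1] [162.6 178.3] 0.8
lifter [470.  238.6 201.3] [193.3 238.4] 0.52
lifter [331.5 188.2 175.4] [217.2 304.3] 0.42
lifter [ 479.2 -247.     6.2] [393.7 242.4] 0.3
carrier [ 477.8 -250.6   27.6] [397.5 242.3] 0.76
carrier [536.  -49.4  39.9] [320.4 219. ] 0.74
bail_mid [ 474.  -251.1   24.9] [397.4 243.9] 0.86
tray [ 477.7 -248.9    7.1] [394.5 243. ] 0.75
tray [469.4 236.7 198.7] [194.5 238.8] 0.27
jar [534.8 -50.7  42.2] [321.  219.3] 0.75
slide_box [ 722.4 -175.3   36.5] [366.9 149.9] 0.68
eyepiece [703.7 214.   17.2] [220.4 157.4] 0.37
petri_dish [705.6 212.2  14. ] [221.3 157. ] 0.7
petri_dish [ 477.9 -244.9    4.9] [392.7 243. ] 0.3
stand_seat [471.6 255.8  12.4] [226.8 307.8] 0.64
lifter [469.6 371.6 186. ] [166.  304.7] 0.89
lifter [468.1 251.4 173.7] [223.3 264.5] 0.74
lifter [326.  197.7 147. ] [303.4 304.5] 0.74
lifter [597.  321.8 187. ] [144.7 240.2] 0.72
carrier [ 474.4 -237.6   28.6] [379.5 172.5] 0.58
bail_mid [ 473.9 -244.2   29.2] [381.3 171. ] 0.74
bail_mid [ 712.5 -145.6   32.5] [282.2 140.9] 0.74
tray [ 469.  -230.5    3. ] [377.7 182.3] 0.72
tray [470.7 255.7  10.7] [227.2 308.4] 0.38
jar [524.5   7.7  93.3] [295.  199.6] 0.91
jar [702.2 189.3  13.3] [181.1 222.6] 0.46
slide_box [ 712.1 -146.1   32.5] [282.4 140.9] 0.97
eyepiece [729.3  45.2  50.8] [220.2 171.8] 0.94
petri_dish [703.6 192.   16.2] [179.6 222.2] 0.84
```

View pics/k.png

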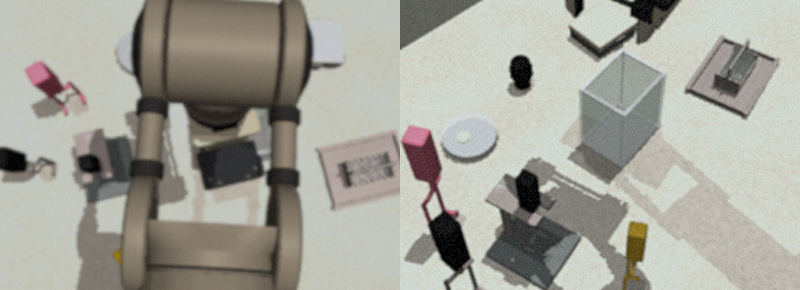

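All is as asked: the carrier is in the tray, the hook is in the fork, and the bystanders are where they were. The arm is clear, so I'll hand in.

```bash
python3 -c "
from h import *
print(job.close_job(), bot.get_obs()['time'])"
```

```text
the job is handed in; nothing more can be done
the job is handed in; nothing more can be done
```

The job is done and handed in at about 24.5 s of the 66 s allowed. I used the smaller black lifting hook from the stand's fork to lift the slide carrier upright out of the jar. I set it down gently in the tray, unhooked it and hung the hook back in the fork. The fingers touched only the hook's handle.

**Last checks:**
- **Carrier:** the networks place it at about (476, -245) in the tray centred near (478, -248), and the picture shows it upright inside the rim.
- **Hook:** it is in the fork at the height it had before. Its weight came off the gripper as it was lowered, before I let go.
- **Bystanders:** in the side view the jar, slide box, eyepiece and petri dish sit within about 4 mm of where they were.
- **Forces:** every force reading stayed within about 5 N.

**What disagreed:** the last top view was partly blocked by the arm. Its readings for the jar, slide box, eyepiece and petri dish were 20 mm or more off, or picked the wrong thing, so I relied on the side view for those. Early on, the two views also differed by up to 7 mm on the stand. I went by the handle position instead, and both the grasp and the return fitted.

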